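# Push the cover discs into their recesses

### The job

Close the two round recesses of the grey housing plate with the two steel cover discs that lie on it: with the fingertips, push each disc across the face of the plate until it drops into the recess it fits, large disc in the large recess and small disc in the small one, and lies flat on the bottom. Only push the discs, never pick them up or lift them off the plate, and leave the other things where they are.

Things in the scene. Friction and masses are not known exactly. Their poses are not given: they have to be found in the camera images.
- housing_plate: flat grey-painted metal plate, fixed to the bench, 170 mm (its x) by 300 mm (its y) by 22 mm thick, with two round recesses in the half away from the robot; at start the discs lie on the half nearer the robot, either one in front of either recess, about 73 mm from the recess row. Origin: centre of its underside, z up; its top face is 22 mm above the bench. Screw heads are flush
- large_disc: the larger loose steel cover disc, 54 mm diameter, 10 mm thick, about 170 g, lying flat on the plate's top face on the near side. Origin: centre of its underside; z up through the disc
- small_disc: the smaller loose steel cover disc, 38 mm diameter, 10 mm thick, about 85 g, lying flat on the plate's top face on the near side. Origin: centre of its underside; z up through the disc
- large_recess (a point): centre of the floor of the larger round recess, 58 mm diameter and 8 mm deep, with a 1 mm chamfer at the mouth; takes the 54 mm disc, which then stands 2 mm proud. It lies at x = +35, y = +70 mm in the plate's frame
- small_recess (a point): centre of the floor of the smaller round recess, 42 mm diameter and 8 mm deep, with a 1 mm chamfer at the mouth; takes the 38 mm disc, which then stands 2 mm proud. It lies at x = +35, y = -70 mm in the plate's frame
- wood_cube: plain wooden packing cube 24x24x22 mm, loose, standing on the far middle of the plate's top face; leave alone. Origin: centre of its underside
- spanner: steel spanner 24x168x6 mm lying loose on the bench to the left (+y side) of the plate; leave alone. Origin: centre of its underside; its length lies along its y
- screwdriver: screwdriver with amber handle, 21x171x22 mm, lying loose on the bench behind the plate; leave alone. Origin: centre of its underside; length along its y
- pliers: black-handled pliers 42x159x11 mm lying loose on the bench to the right (-y side) of the plate; leave alone. Origin: centre of its underside; length along its y
- glue_bottle: small white glue bottle with red nozzle, 29 mm across, 110 mm tall, standing loose on the bench behind the plate; leave alone. Origin: centre of its underside

How it is judged (in metres and radians):
At the end, for the whole second after the job is handed in: each disc rests at the bottom of the recess of its own size: centre within 3.5 mm of the recess centre, underside within 1.5 mm of the recess floor, tilted less than 0.06 rad, at rest; cube, spanner, screwdriver, pliers and glue bottle are within 20 mm of where they were (horizontal distance between large_disc and large_recess below 0.0035 m and z of large_disc in the frame of large_recess between -0.0015 and 0.0015 m and angle between each of large_disc, small_disc's own z axis and vertical below 0.06 rad and linear speed of each of large_disc, small_disc below 0.01 m/s and horizontal distance between small_disc and small_recess below 0.0035 m and z of small_disc in the frame of small_recess between -0.0015 and 0.0015 m and distance of each of wood_cube, spanner, screwdriver, pliers, glue_bottle from where it was at the start of the episode below 0.02 m); the robot touches nothing.
It fails at once if the large disc is lifted off the plate (its underside centre more than 6 mm above the plate's face) (height (world z) of large_disc above 0.028 m).
It fails at once if the small disc is lifted off the plate (its underside centre more than 6 mm above the plate's face) (height (world z) of small_disc above 0.028 m).
It fails at once if the cube, spanner, screwdriver, pliers or glue bottle is shifted by more than 20 mm (distance of any of wood_cube, spanner, screwdriver, pliers, glue_bottle from where it was at the start of the episode above 0.02 m).
It also fails if it takes over 64 s, if anything falls off the work surface, if the arm or the gripper's body presses on something with over 40 N, if the wrist force passes 120 N, or if a joint passes its speed limit or range.

### The arm

A 6-joint arm with a two-finger parallel gripper is mounted at the origin on a cart in front of the work surface, level with it; the furniture and walls round the work are solid. World frame = base frame: x ahead of the robot, y to its left, z up, the work surface at z = 0. Lengths are in m, angles in degrees, forces in N, time in s.
With the tool pointing down it reaches from about 0.4 to 0.825 m from the base axis. Payload 7 kg.
Tool frame: the origin (TCP) lies at the very end of the fingers, on their centre line; the grasp point (between the pads) lies 19 mm behind it (r.grasp_offset is the z of the grasp point in the tool frame, in m); z points along the fingers, y is the direction in which the jaws open and shut (so a half turn about z gives the same grasp; the last joint's range is limited). The gripper opens to 88 mm and grips with 3 to 60 N. Pads are 19 mm wide; open, the fingers measure 130 mm over their backs; the gripper's body (78 mm by 193 mm) begins 47 mm behind the grasp point.
Start: joints at [-48.237, 20.546, 0.682, 0, -70.136, -16.507], TCP at [0.288, -0.61, 0.227] pointing down, gripper open.
Joint ranges: [-176.03, 176.03], [-82.01, 121.73], [-58.28, 71.71], [-173.87, 95.51], [-174.79, -0.11], [-173.66, 173.66]. Speed limits (degrees/s): [136.94, 136.94, 172.46, 180, 180, 180].

### API

Orientations are given as [roll, pitch, yaw] about the fixed x, y, z axes, in that order (R = Rz(yaw) Ry(pitch) Rx(roll)).
In Python, from plant import r gives the robot as it stands.
- The arm moves only by the tool carry_out, never from a script. Its argument "plan" is a list of rows, each a list of 6 numbers: the shift along the world's x, y, z in m, then the turn, a rotation vector about the world's x, y, z in rad. In form: [[tx, ty, tz, wx, wy, wz], ...]. A call has 1 to 12 rows; each row shifts and turns the pose as measured when the row begins; what a row does not reach is not made up. A row lasts 1/12 s, in which the tool goes at most 41.7 mm and 7.16 degrees, less where a joint would pass 70% of its speed; a pose out of reach is approached as far as the arm can. A call with a gripper value outside its range is refused whole. "fingers" is the closure, from -1 (fully open) to 1 (shut), set as the call begins (left out, the last holds). The fingers move at their own pace and stop on an object; "force" is the grip in N (left out, the last holds). Time passes only in rows, so rows that do not move let the fingers close. It gives the time, the measured TCP pose, the force and the opening at its end, in the units of the state.
- r.get_state(): the state, without advancing time (a new reading comes with each control period).
- r.capture(name): name is "scene" or "top" or "wrist"; returns the picture (384x512x3 uint8, red, green, blue); there is no depth.
- r.camera_model(name): a dict with "fov_y" (degrees; the focal length in pixels is half the picture's height over the tangent of half this angle, whatever the lens; pixels are square), "cx", "cy" (the principal point, pixels), "R" (3x3) and "t" (3): a world point X has camera coordinates R X + t; the wrist camera has in their place "mount" (4x4, takes a point from camera to tool coordinates, whose origin is the TCP and whose axes are the flange's). Camera axes: x right, y down, z forward; pixel columns grow to the right and rows downward; lengths in m; the calibration is good to about 2 mm. A picture is of the moment at which its call begins: read the wrist's pose just before it. camera_model takes no time and is no camera call.
- r.close_job(): hands the job in, once; it reports no verdict.
The state is a dict: "time_s": time; "joints": joint angles; "qd": joint speeds; "joint_torque": joint torques, N m; "tcp_pos": TCP position; "eef_rot": TCP orientation; "contact_force": force on the tool from outside, world axes, zero at the start; "moment": the same for the moment, N m; "gripper_width": finger opening in m.
Only numpy, scipy, OpenCV 4.12 (cv2) and the standard library are available. Lean on these libraries where they do the work, as an engineer would, in place of code of your own. Each camera call takes 0.05 s, during which the arm holds its last target.

## Working session

There is one attempt and no reset: what is moved stays moved. The work goes in short steps, Python scripts to look and compute and a tool call to move; the robot and the scene stay as the last step left them, time stands still between calls to the robot, and variables do not carry over. Pictures are saved under pics/ and viewed, and the job is handed in when it is done.

Besides the shell and the picture viewer there is one more tool, called by a JSON object that holds its "fn" and its "kwargs". carry_out: Moves the arm, as the interface text tells. Its arguments: {"type":"object","properties":{"plan":{"type":"array"},"fingers":{"type":"number"},"force":{"type":"number"}},"required":["plan"]}

```bash
mkdir -p pics; ls; cat > h.py <<'E'
import numpy as np, cv2
from plant import r
def save(n,im): cv2.imwrite('pics/'+n+'.png',im[:,:,::-1])
E
python3 - <<'E'
from h import *
for n in ("scene","top"):
    save(n+'0',r.capture(n))
    m=r.camera_model(n); print(n,m)
print(r.camera_model("wrist"))
s=r.get_state(); print(s)
E
```

```text
pics
scene {'fov_y': 42.275223511869555, 'cx': 260.5595311450888, 'cy': 193.39434313906062, 'R': array([[-0.51346221, -0.85794383, -0.01699848],
       [-0.3750849 ,  0.24220929, -0.89478823],
       [ 0.77179523, -0.45306407, -0.44616709]]), 't': array([0.2693229 , 0.27302067, 0.86225402])}
top {'fov_y': 56.495799307267355, 'cx': 252.90903745333458, 'cy': 194.3677979886926, 'R': array([[ 5.38300186e-02, -9.98549655e-01, -9.57219196e-04],
       [-9.73630368e-01, -5.22737942e-02, -2.22061607e-01],
       [ 2.21689504e-01,  1.28855581e-02, -9.75032167e-01]]), 't': array([-0.06030868,  0.59002235,  1.06947427])}
{'fov_y': 71.41152802134609, 'cx': 254.11362100689874, 'cy': 189.57931303805557, 'mount': array([[ 6.13399233e-04, -9.58406717e-01, -2.85405304e-01,
         7.67109294e-02],
       [ 9.99997310e-01,  1.22632614e-03, -1.96885489e-03,
         4.80440841e-04],
       [ 2.23696373e-03, -2.85403329e-01,  9.58404891e-01,
        -1.57761562e-01],
       [ 0.00000000e+00,  0.00000000e+00,  0.00000000e+00,
         1.00000000e+00]])}
{'time_s': 0.1, 'joints': array([-4.82348250e+01,  2.05878951e+01,  6.39701424e-01, -1.61686493e-02,
       -7.01359550e+01, -1.65045262e+01]), 'qd': array([ 0.03269581,  0.00432665,  0.14280061,  0.09083284, -0.09161651,
        0.01498096]), 'joint_torque': array([-4.19662902e-04, -5.84163666e+01,  2.93751723e+01,  7.01548576e+00,
        1.01069076e-02, -5.22860773e-05]), 'tcp_pos': array([ 0.28780826, -0.61009313,  0.2257201 ]), 'eef_rot': array([ 1.79915000e+02, -9.33374159e-03, -1.54744849e+02]), 'contact_force': array([0.65335076, 1.01701032, 0.3479419 ]), 'moment': array([0.041694  , 0.03437821, 0.02951357]), 'gripper_width': 0.08772964292343552}
```

View pics/scene0.png

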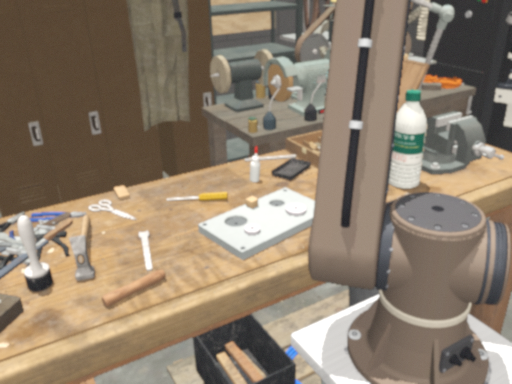

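View pics/top0.png

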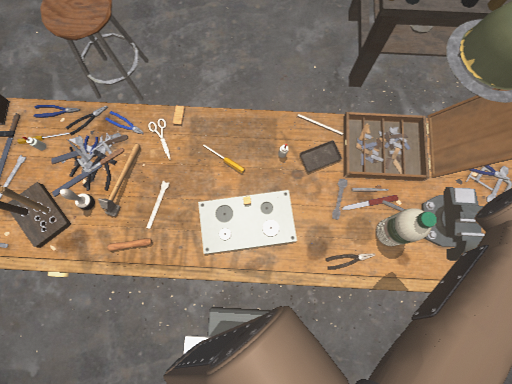

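The top view shows the plate centred near (247,222). The large recess is at (224,213) and the small recess at (267,208). The small disc at (225,234) and the large disc at (271,228) each sit in front of the wrong recess, so their pushes have to go diagonally. The cube is at (247,200).

```bash
cat >> h.py <<'E'
from scipy.spatial.transform import Rotation as Ro
def cam(name,st=None):
    m=r.camera_model(name); f=192/np.tan(np.radians(m['fov_y']/2))
    if 'R' in m: R=np.array(m['R']);t=np.array(m['t'])
    else:
        T=np.eye(4); T[:3,:3]=Ro.from_euler('xyz',st['eef_rot'],degrees=True).as_matrix(); T[:3,3]=st['tcp_pos']
        W=T@np.array(m['mount']); R=W[:3,:3].T; t=-R@W[:3,3]
    return f,m['cx'],m['cy'],R,t
def ray(c,uv,z):
    f,cx,cy,R,t=c; uv=np.atleast_2d(uv).astype(float)
    d=np.c_[(uv[:,0]-cx)/f,(uv[:,1]-cy)/f,np.ones(len(uv))]@R
    o=-R.T@t
    return o+d*((z-o[2])/d[:,2])[:,None]
def proj(c,X):
    f,cx,cy,R,t=c; p=np.atleast_2d(X)@R.T+t
    return np.c_[f*p[:,0]/p[:,2]+cx,f*p[:,1]/p[:,2]+cy]
E
python3 - <<'E'
from h import *
c=cam('top')
for n,uv,z in [('plateL',(224,213),.022),('plateS',(267,208),.022),('sd',(225,234),.032),('ld',(271,228),.032),('cube',(247,201),.044),('corners',[(199,202),(289,190),(297,242),(206,254)],.022)]:
    print(n,ray(c,uv,z).round(4).tolist())
E
```

```text
plateL [[0.5351, 0.063, 0.022]]
plateS [[0.5592, -0.0765, 0.022]]
sd [[0.4657, 0.054, 0.032]]
ld [[0.4928, -0.092, 0.032]]
cube [[0.5745, -0.0104, 0.044]]
corners [[0.5673, 0.1478, 0.022], [0.6237, -0.1466, 0.022], [0.4536, -0.1776, 0.022], [0.4, 0.1108, 0.022]]
```

```bash
python3 - <<'E'
from h import *
ct=cam('top');cs=cam('scene')
print(ray(cs,(403,180),0), ray(ct,(388,238),0))
for z in (.2,.25,.3,.35): print(z,ray(cs,(413,93),z)[0].round(3),ray(ct,(427,219),z)[0].round(3))
print('glue',ray(ct,(284,152),.08)[0].round(3))
s=r.get_state()
im=r.capture('wrist'); save('w0',im)
E
```

```text
[[ 0.51708641 -0.49171706  0.        ]] [[ 0.48481759 -0.47749416  0.        ]]
0.2 [ 0.681 -0.671  0.2  ] [ 0.518 -0.512  0.2  ]
0.25 [ 0.554 -0.53   0.25 ] [ 0.509 -0.488  0.25 ]
0.3 [ 0.426 -0.388  0.3  ] [ 0.5   -0.464  0.3  ]
0.35 [ 0.299 -0.247  0.35 ] [ 0.491 -0.44   0.35 ]
glue [ 0.735 -0.121  0.08 ]
```

View pics/w0.png

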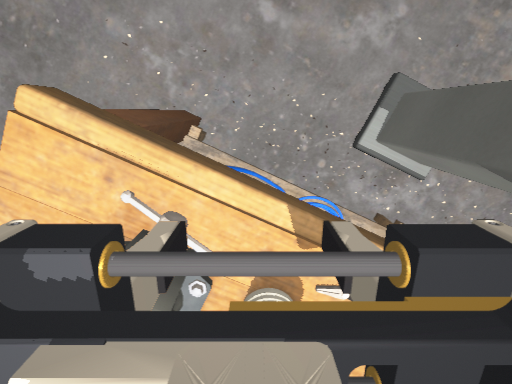

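{"fn": "carry_out", "kwargs": {"plan": [[0,0,0.04,0,0,0],[0,0,0.04,0,0,0],[0,0,0.04,0,0,0],[0.01,0.03,0.02,0,0,0.08],[0.013,0.037,0,0,0,0.08],[0.013,0.037,0,0,0,0.08],[0.013,0.037,0,0,0,0.08],[0.013,0.037,0,0,0,0.08],[0.013,0.037,0,0,0,0.08],[0.013,0.037,0,0,0,0.08],[0.013,0.037,0,0,0,0.08],[0.013,0.037,0,0,0,0.08]], "fingers": 0.5}}

```text
time_s: 1.15
tcp_pos: [0.3982, -0.2737, 0.3633]
eef_rot: [179.2, -0.2, -112.4]
contact_force: [1.6, -0.5, -0.1]
gripper_width: 0.0223
```

{"fn": "carry_out", "kwargs": {"plan": [[0.0135,0.036,-0.007,0,0,0.01],[0.0135,0.036,-0.007,0,0,0.01],[0.0135,0.036,-0.007,0,0,0.01],[0.0135,0.036,-0.007,0,0,0.01],[0.0135,0.036,-0.007,0,0,0.01],[0.0135,0.036,-0.007,0,0,0.01],[0.0135,0.036,-0.007,0,0,0.01],[0.0135,0.036,-0.007,0,0,0.01],[0.0135,0.036,-0.007,0,0,0.01],[0,0,0,0,0,0.02],[0,0,0,0,0,0.02],[0,0,0,0,0,0]]}}

```text
time_s: 2.15
tcp_pos: [0.5207, 0.0753, 0.2971]
eef_rot: [179.3, -0.1, -103.7]
contact_force: [0.2, -0.8, 0.3]
gripper_width: 0.022
```

```bash
python3 - <<'E'
from h import *
s=r.get_state()
im=r.capture('wrist'); save('w1',im); np.save('w1.npy',im)
import pickle; pickle.dump(s,open('w1.pkl','wb')); print(s['tcp_pos'],s['eef_rot'],s['joints'])
E
```

```text
[0.52067446 0.07533766 0.29712027] [ 1.79349020e+02 -1.43456648e-01 -1.03716877e+02] [ 29.35200346   4.5439739  -10.74418719  -0.35125854 -75.28563202
 -42.97877426]
```

View pics/w1.png

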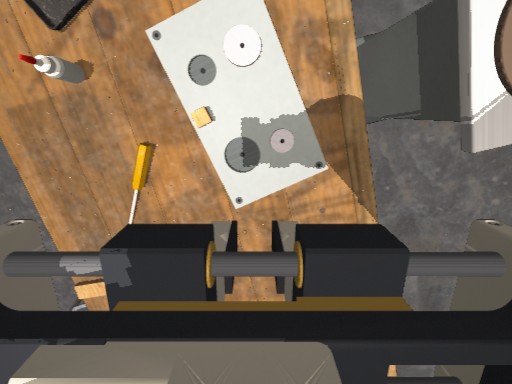

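The wrist view shows all four: the large disc at (242,45), small recess (202,70), large recess (242,154) and small disc (282,141), the last two partly in the arm's shadow. The cube is at (203,117).

```bash
python3 - <<'E'
from h import *
im=np.load('w1.npy')
c=im[0:215,130:350]; save('w1c',cv2.resize(c,None,fx=2.7,fy=2.7,interpolation=cv2.INTER_CUBIC))
g=cv2.cvtColor(im,cv2.COLOR_RGB2GRAY)
for u,v in [(242,45),(202,70),(242,154),(282,141)]:
    print((u,v)); print(g[v,u-30:u+31:2].tolist()); print(g[v-30:v+31:2,u].tolist())
E
```

```text
(242, 45)
[235, 233, 233, 233, 235, 234, 252, 251, 251, 251, 251, 251, 251, 252, 105, 65, 205, 252, 251, 252, 252, 252, 252, 252, 242, 196, 237, 238, 236, 235, 233]
[232, 234, 234, 234, 233, 250, 251, 251, 251, 252, 251, 251, 251, 252, 97, 65, 65, 251, 252, 251, 251, 252, 251, 251, 252, 247, 234, 239, 239, 238, 237]
(202, 70)
[235, 235, 236, 235, 235, 236, 237, 233, 108, 135, 138, 136, 131, 132, 103, 68, 69, 135, 140, 142, 139, 135, 201, 238, 238, 239, 237, 236, 237, 238, 238]
[233, 234, 235, 236, 236, 235, 235, 193, 135, 137, 134, 134, 138, 135, 75, 68, 68, 137, 136, 136, 139, 138, 136, 234, 236, 238, 240, 239, 239, 239, 241]
(242, 154)
[237, 237, 237, 238, 238, 239, 165, 136, 142, 141, 141, 136, 135, 137, 92, 58, 52, 82, 81, 80, 80, 80, 81, 81, 123, 146, 146, 146, 146, 146, 147]
[150, 152, 153, 150, 148, 149, 134, 80, 123, 122, 121, 120, 85, 120, 67, 58, 76, 136, 118, 121, 120, 135, 132, 138, 155, 234, 234, 234, 234, 235, 234]
(282, 141)
[82, 130, 147, 147, 147, 147, 148, 148, 148, 141, 177, 177, 177, 179, 93, 39, 129, 181, 183, 183, 184, 151, 144, 144, 142, 144, 145, 146, 146, 146, 147]
[236, 237, 149, 151, 150, 147, 149, 151, 150, 178, 180, 180, 183, 181, 63, 39, 152, 183, 182, 183, 179, 148, 145, 143, 144, 144, 143, 144, 208, 232, 230]
```

View pics/w1c.png

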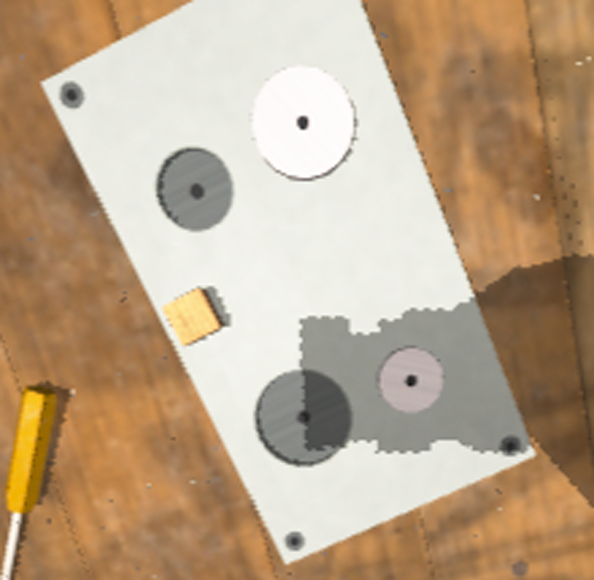

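```bash
cat >> h.py <<'E'
def dot(im,u,v,w=6,frac=.6):
    g=cv2.cvtColor(im,cv2.COLOR_RGB2GRAY).astype(float); p=g[v-w:v+w+1,u-w:u+w+1]
    med=np.percentile(p,60); m=np.clip(1-p/med-0.2,0,None); m[p>frac*med]=0
    y,x=np.mgrid[v-w:v+w+1,u-w:u+w+1]; return np.array([(x*m).sum(),(y*m).sum()])/m.sum()
E
python3 - <<'E'
from h import *
import pickle
im=np.load('w1.npy'); s=pickle.load(open('w1.pkl','rb')); c=cam('wrist',s)
P={}
for n,u,v,z in [('ld',242,45,.032),('sr',202,70,.014),('lr',242,154,.014),('sd',282,141,.032)]:
    d=dot(im,u,v,5); P[n]=ray(c,d,z)[0]; print(n,d.round(2),P[n].round(4))
d=P['lr']-P['sr']; print(np.linalg.norm(d), np.degrees(np.arctan2(-d[0],d[1])))
print('cube',ray(c,(199,113),.044)[0],'corner',ray(c,[(146.5,30.5),(236,208),(328,169)],.022).round(4))
g=cv2.cvtColor(im,cv2.COLOR_RGB2GRAY)
m=(g>245).astype(np.uint8); 
n,l,st,ce=cv2.connectedComponentsWithStats(m); i=l[45,232]; ct=cv2.findContours((l==i).astype(np.uint8),cv2.RETR_EXTERNAL,cv2.CHAIN_APPROX_NONE)[0][0]
e=cv2.fitEllipse(ct); print('ld ell',e,ray(c,e[0],.032))
for a in ('ld','sd'):
    t=P['lr' if a=='ld' else 'sr']-P[a]; print(a,t.round(4),np.hypot(*t[:2]),np.degrees(np.arctan2(t[1],t[0])))
E
```

```text
ld [241.66  44.95] [ 0.4962 -0.0903  0.032 ]
sr [202.45  70.34] [ 0.5624 -0.0746  0.014 ]
lr [242.64 153.85] [0.5347 0.0631 0.014 ]
sd [281.81 140.61] [0.4687 0.0551 0.032 ]
0.14049466058663307 11.365062248045255
cube [ 0.5801915  -0.01500237  0.044     ] corner [[ 0.6239 -0.1425  0.022 ]
 [ 0.5685  0.1499  0.022 ]
 [ 0.4031  0.12    0.022 ]]
ld ell ((241.5342254638672, 44.56053161621094), (35.47439956665039, 39.91085433959961), 176.86473083496094) [[ 0.49627368 -0.09087094  0.032     ]]
ld [ 0.0385  0.1535 -0.018 ] 0.15823584431714388 75.92253208863895
sd [ 0.0937 -0.1297 -0.018 ] 0.15997746876786872 -54.138726994344545
```

{"fn": "carry_out", "kwargs": {"plan": [[-0.005,-0.028,-0.022,0,0,0],[-0.005,-0.028,-0.022,0,0,0],[-0.005,-0.028,-0.022,0,0,0],[-0.005,-0.028,-0.022,0,0,0],[-0.005,-0.028,-0.022,0,0,0],[-0.005,-0.028,-0.022,0,0,0],[-0.005,-0.028,-0.022,0,0,0],[-0.003,-0.015,-0.015,0,0,0],[0,0,-0.01,0,0,0],[0,0,0,0,0,0],[0,0,0,0,0,0]]}}

```text
time_s: 3.12
tcp_pos: [0.4746, -0.1557, 0.1181]
eef_rot: [-180.0, 0.3, -104.9]
contact_force: [0.0, 0.1, 0.2]
gripper_width: 0.022
```

{"fn": "carry_out", "kwargs": {"plan": [[0.005,0,-0.025,0,0,0.014],[0,0,-0.025,0,0,0],[0,0,-0.018,0,0,0],[0,0,-0.01,0,0,0],[0,0,-0.005,0,0,0],[0,0,0,0,0,0],[0,0,0,0,0,0]]}}

```text
time_s: 3.7
tcp_pos: [0.486, -0.1563, 0.0415]
eef_rot: [-179.0, 0.5, -104.1]
contact_force: [0.0, -0.1, -0.7]
gripper_width: 0.0218
```

```bash
python3 - <<'E'
from h import *
s=r.get_state(); im=r.capture('wrist'); save('w2',im); print(s['tcp_pos'],s['eef_rot'],s['contact_force'])
im=r.capture('top'); save('t2',cv2.resize(im[170:280,180:330],None,fx=5,fy=5,interpolation=cv2.INTER_CUBIC))
E
```

```text
[ 0.48597219 -0.15628759  0.04151428] [-179.0297222     0.45375703 -104.13976761] [ 0.04490785 -0.12463506 -0.65345753]
```

View pics/w2.png

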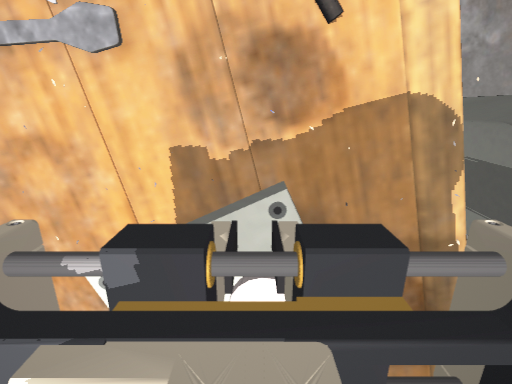

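View pics/t2.png

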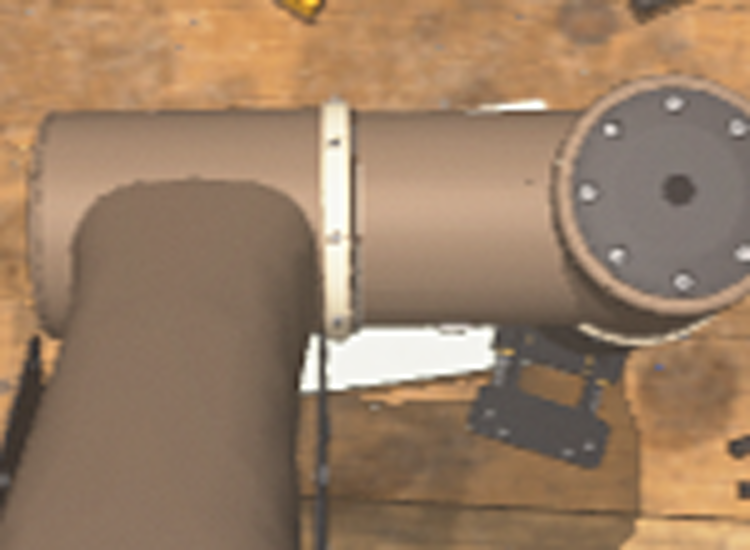

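```bash
cat >> h.py <<'E'
def need(yaw,pos):
    s=r.get_state(); R=Ro.from_euler('xyz',s['eef_rot'],degrees=True)
    D=Ro.from_euler('xyz',[180,0,yaw],degrees=True)
    print('t',s['time_s'],'tcp',s['tcp_pos'].round(4),'rot',s['eef_rot'].round(2),'F',s['contact_force'].round(1),'shift',(np.array(pos)-s['tcp_pos']).round(4),'turn',(D*R.inv()).as_rotvec().round(4),'g',round(s['gripper_width'],4))
E
python3 -c "
from h import *
need(-104.1,[.4800,-.155,.027])"
```

```text
t 3.8 tcp [ 0.4862 -0.1563  0.0418] rot [-178.98    0.47 -104.14] F [0.6 1.  0. ] shift [-0.0062  0.0013 -0.0148] turn [-0.0036  0.0192  0.0008] g 0.0219
```

{"fn": "carry_out", "kwargs": {"plan": [[-0.003,0,-0.005,-0.004,0.019,0],[-0.001,0,-0.004,0,0,0],[0,0,-0.002,0,0,0],[0,0,0,0,0,0],[0,0,0,0,0,0]]}}

```text
time_s: 4.22
tcp_pos: [0.4836, -0.1561, 0.0323]
eef_rot: [-179.8, -0.0, -104.1]
contact_force: [-0.9, 0.2, -0.6]
gripper_width: 0.0216
```

```bash
python3 -c "
from h import *
need(-104.1,[.4800,-.155,.027])"
```

```text
t 4.2167 tcp [ 0.4836 -0.1561  0.0323] rot [-179.83   -0.   -104.11] F [-0.9  0.2 -0.6] shift [-0.0036  0.0011 -0.0053] turn [0.0007 0.0028 0.0002] g 0.0216
```

{"fn": "carry_out", "kwargs": {"plan": [[-0.003,0,-0.005,0,0.003,0],[-0.001,0,-0.001,0,0,0],[0,0,0,0,0,0]]}}

```text
time_s: 4.47
tcp_pos: [0.4792, -0.1561, 0.0257]
eef_rot: [180.0, -0.0, -104.1]
contact_force: [0.2, -0.4, 0.8]
gripper_width: 0.0216
```

```bash
python3 -c "
from h import *
need(-104.1,[.4800,-.155,.027])"
```

```text
t 4.4667 tcp [ 0.4792 -0.1561  0.0257] rot [ 1.7999e+02 -4.0000e-02 -1.0412e+02] F [ 0.2 -0.4  0.8] shift [0.0008 0.0011 0.0013] turn [ 0.0007 -0.0004  0.0003] g 0.0216
```

{"fn": "carry_out", "kwargs": {"plan": [[0.002,0.0078,0.001,0,0,0],[0.002,0.0078,0,0,0,0],[0.002,0.0078,0,0,0,0],[0.002,0.0078,0,0,0,0],[0.002,0.0078,0,0,0,0],[0.002,0.0078,0,0,0,0],[0.002,0.0078,0,0,0,0],[0.002,0.0078,0,0,0,0],[0.002,0.0078,0,0,0,0],[0,0,0,0,0,0]]}}

```text
time_s: 5.3
tcp_pos: [0.4986, -0.0779, 0.0268]
eef_rot: [180.0, -0.1, -104.1]
contact_force: [-0.3, -0.5, -0.1]
gripper_width: 0.0218
```

```bash
python3 - <<'E'
from h import *
need(-104.1,[.5264,.0301,.027])
im=r.capture('wrist'); save('w3',im)
E
```

```text
t 5.3 tcp [ 0.4986 -0.0779  0.0268] rot [ 1.7996e+02 -7.0000e-02 -1.0408e+02] F [-0.3 -0.5 -0.1] shift [0.0278 0.108  0.0002] turn [ 0.001  -0.0011 -0.0004] g 0.0218
```

View pics/w3.png

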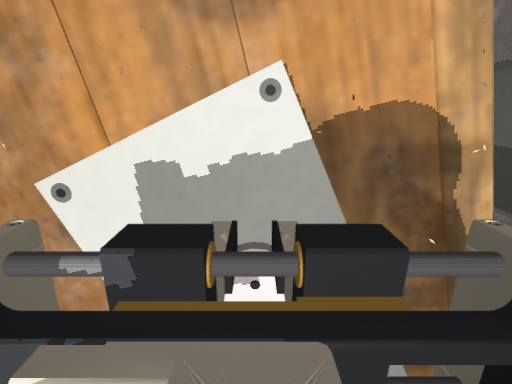

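```bash
python3 - <<'E'
from h import *
s=r.get_state(); c=cam('wrist',s)
p=ray(c,(255,284.5),.032)[0]; print(p, (p-s['tcp_pos'])[:2]@np.array([.2433,.97]),  (p-s['tcp_pos'])[:2]@np.array([-.97,.2433]))
print(np.array([.5347,.0631])-p[:2])
E
```

```text
[ 0.50635404 -0.04476853  0.032     ] 0.034430168242690615 0.00040712059055952876
[0.02834596 0.10786853]
```

{"fn": "carry_out", "kwargs": {"plan": [[0.002,0.0078,0,0,0,0],[0.002,0.0078,0,0,0,0],[0.002,0.0078,0,0,0,0],[0.002,0.0078,0,0,0,0],[0.002,0.0078,0,0,0,0],[0.002,0.0078,0,0,0,0],[0.002,0.0078,0,0,0,0],[0.002,0.0078,0,0,0,0],[0.002,0.0078,0,0,0,0],[0.0015,0.006,0,0,0,0],[0.001,0.004,0,0,0,0],[0,0,0,0,0,0]]}}

```text
time_s: 6.35
tcp_pos: [0.5201, 0.0099, 0.0266]
eef_rot: [179.9, -0.1, -104.1]
contact_force: [-0.7, -2.6, 0.7]
gripper_width: 0.0219
```

```bash
cat >look.py <<'E'
from h import *
import sys
need(-104.1,[.5264,.0301,.027])
s=r.get_state(); im=r.capture('wrist'); save(sys.argv[1],im[200:310,200:310].repeat(5,0).repeat(5,1))
np.save('w.npy',im); c=cam('wrist',s)
E
python3 look.py w4
```

```text
t 6.35 tcp [0.5201 0.0099 0.0266] rot [ 1.7987e+02 -1.4000e-01 -1.0408e+02] F [-0.7 -2.6  0.7] shift [0.0063 0.0202 0.0004] turn [ 0.0018 -0.0028 -0.0003] g 0.0219
```

View pics/w4.png

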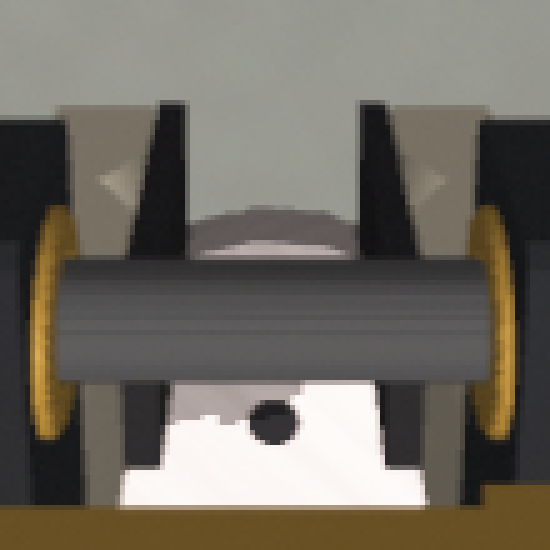

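{"fn": "carry_out", "kwargs": {"plan": [[0.001,0.003,0,0,0,0],[0.001,0.003,0,0,0,0],[0.001,0.003,0,0,0,0],[0.0008,0.0025,0,0,0,0],[0.0008,0.0025,0,0,0,0],[0.0006,0.002,0,0,0,0],[0.0006,0.002,0,0,0,0],[0,0,0,0,0,0]]}}

```text
time_s: 7.07
tcp_pos: [0.5259, 0.0282, 0.0267]
eef_rot: [179.8, -0.1, -104.2]
contact_force: [0.0, -0.4, -0.1]
gripper_width: 0.0219
```

```bash
python3 look.py w5
```

```text
t 7.0667 tcp [0.5259 0.0282 0.0267] rot [ 1.7985e+02 -1.5000e-01 -1.0418e+02] F [ 0.  -0.4 -0.1] shift [0.0005 0.0019 0.0003] turn [ 0.0019 -0.0032  0.0015] g 0.0219
```

View pics/w5.png

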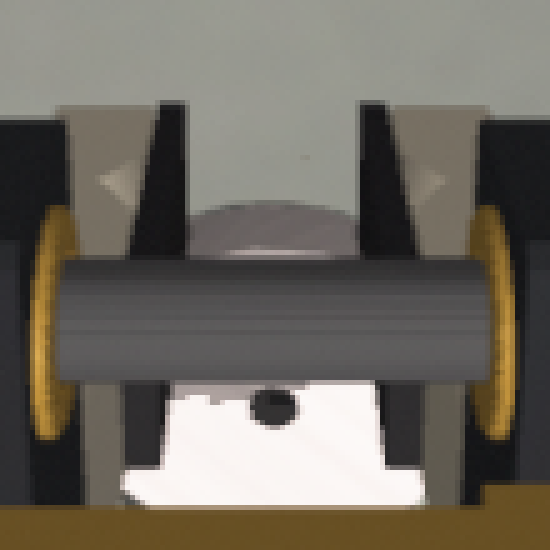

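The dot has shifted about 3 px and the rear edge has risen, so the disc is tipping into the recess. I'll keep pushing a few millimetres.

{"fn": "carry_out", "kwargs": {"plan": [[0.0006,0.002,0,0,0,0],[0.0006,0.002,0,0,0,0],[0.0004,0.0015,0,0,0,0],[0,0,0,0,0,0]]}}

```text
time_s: 7.45
tcp_pos: [0.5281, 0.0347, 0.0266]
eef_rot: [179.9, -0.1, -104.2]
contact_force: [-0.1, -0.0, 0.3]
gripper_width: 0.0216
```

```bash
python3 look.py w6
```

```text
t 7.45 tcp [0.5281 0.0347 0.0266] rot [ 1.7989e+02 -9.0000e-02 -1.0419e+02] F [-0.1 -0.   0.3] shift [-0.0017 -0.0046  0.0004] turn [ 0.0011 -0.0023  0.0015] g 0.0216
```

View pics/w6.png

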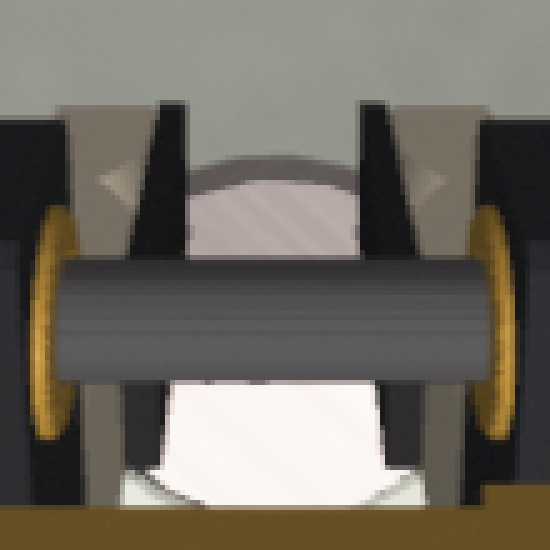

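{"fn": "carry_out", "kwargs": {"plan": [[0,0,0.015,0,0,0],[0,0,0.03,0,0,0],[0,0,0.03,0,0,0.06],[-0.01,0.012,0.025,0,0,0.11],[-0.01,0.012,0.025,0,0,0.11],[-0.01,0.012,0.025,0,0,0.11],[-0.01,0.012,0.025,0,0,0.11],[-0.01,0.012,0.02,0,0,0.11],[-0.01,0.012,0,0,0,0.11],[-0.01,0.012,0,0,0,0.08],[-0.006,0.008,0,0,0,0.02],[0,0,0,0,0,0]], "fingers": 0.64}}

```text
time_s: 8.5
tcp_pos: [0.4463, 0.1291, 0.2317]
eef_rot: [-179.9, -0.5, -55.0]
contact_force: [-0.0, -1.0, -0.4]
gripper_width: 0.0155
```

```bash
python3 - <<'E'
from h import *
import pickle
need(-54.1,[.4394,.0956,.1])
s=r.get_state(); im=r.capture('wrist'); save('w7',im); np.save('w7.npy',im); pickle.dump(s,open('w7.pkl','wb'))
E
```

```text
t 8.5 tcp [0.4463 0.1291 0.2317] rot [-179.87   -0.46  -55.01] F [-0.  -1.  -0.4] shift [-0.0069 -0.0335 -0.1317] turn [0.0053 0.0066 0.0158] g 0.0155
```

View pics/w7.png

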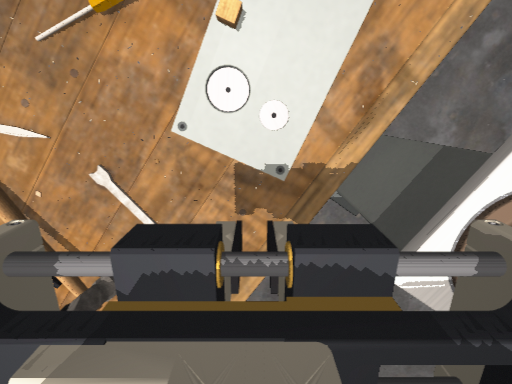

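```bash
python3 - <<'E'
from h import *
import pickle
im=np.load('w7.npy'); s=pickle.load(open('w7.pkl','rb')); c=cam('wrist',s)
print(ray(c,dot(im,228,90,5),.024), ray(c,dot(im,274,115,4),.032), ray(c,(228,10),.044))
g=im[60:140,190:310]; save('w7c',g.repeat(6,0).repeat(6,1))
E
```

```text
[[0.53535081 0.06324963 0.024     ]] [[0.46860908 0.05542672 0.032     ]] [[ 0.57889489 -0.00698858  0.044     ]]
```

View pics/w7c.png

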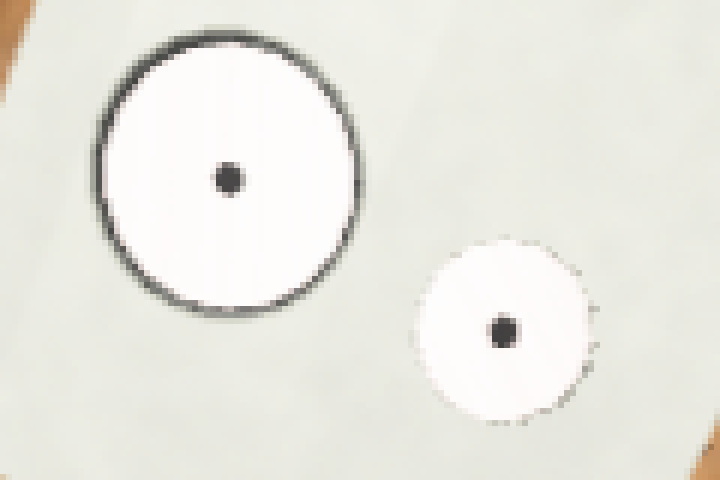

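The large disc is seated: the gap round it is even, and its centre measures (0.5354, 0.0632) against the recess at (0.5347, 0.0631). Next is the small disc, which has not moved from (0.4686, 0.0554).

{"fn": "carry_out", "kwargs": {"plan": [[-0.001,-0.007,-0.025,0.005,0.006,0],[-0.001,-0.007,-0.03,0,0,0],[-0.001,-0.006,-0.03,0,0,0],[-0.001,-0.006,-0.025,0,0,0],[0,-0.004,-0.015,0,0,0],[0,0,-0.01,0,0,0],[0,0,0,0,0,0],[0,0,0,0,0,0]]}}

```text
time_s: 9.22
tcp_pos: [0.4441, 0.0943, 0.0921]
eef_rot: [-179.8, -0.1, -55.6]
contact_force: [-0.8, -0.7, -0.2]
gripper_width: 0.0155
```

```bash
python3 -c "
from h import *
need(-55,[.4399,.0964,.027])"
```

```text
t 9.2167 tcp [0.4441 0.0943 0.0921] rot [-1.7984e+02 -7.0000e-02 -5.5570e+01] F [-0.8 -0.7 -0.2] shift [-0.0042  0.0021 -0.0651] turn [-0.0007  0.0029  0.01  ] g 0.0155
```

{"fn": "carry_out", "kwargs": {"plan": [[-0.003,0.001,-0.018,0,0.003,0.01],[-0.001,0.001,-0.016,0,0,0],[0,0,-0.012,0,0,0],[0,0,-0.006,0,0,0],[0,0,0,0,0,0],[0,0,0,0,0,0]]}}

```text
time_s: 9.72
tcp_pos: [0.4448, 0.0979, 0.0429]
eef_rot: [-179.5, -0.0, -55.1]
contact_force: [0.6, 0.4, 0.0]
gripper_width: 0.016
```

```bash
python3 -c "
from h import *
need(-55,[.4399,.0964,.027])"
```

```text
t 9.7167 tcp [0.4448 0.0979 0.0429] rot [-1.7954e+02 -3.0000e-02 -5.5120e+01] F [0.6 0.4 0. ] shift [-0.0049 -0.0015 -0.0159] turn [-0.0042  0.0069  0.0021] g 0.016
```

{"fn": "carry_out", "kwargs": {"plan": [[-0.004,-0.001,-0.007,-0.004,0.007,0.002],[-0.001,0,-0.005,0,0,0],[0,0,-0.002,0,0,0],[0,0,0,0,0,0],[0,0,0,0,0,0]]}}

```text
time_s: 10.13
tcp_pos: [0.4411, 0.0979, 0.0302]
eef_rot: [-179.8, 0.0, -55.0]
contact_force: [-0.8, 0.2, 0.4]
gripper_width: 0.0159
```

```bash
python3 -c "
from h import *
need(-55,[.4399,.0964,.027])"
```

```text
t 10.1333 tcp [0.4411 0.0979 0.0302] rot [-1.7977e+02  1.0000e-02 -5.4980e+01] F [-0.8  0.2  0.4] shift [-0.0012 -0.0015 -0.0032] turn [-0.0024  0.0031 -0.0003] g 0.0159
```

{"fn": "carry_out", "kwargs": {"plan": [[-0.001,-0.001,-0.003,-0.002,0.003,0],[0,0,-0.001,0,0,0],[0.003,-0.0043,0,0,0,0],[0.003,-0.0043,0,0,0,0],[0.003,-0.0043,0,0,0,0],[0.003,-0.0043,0,0,0,0],[0.003,-0.0043,0,0,0,0],[0,0,0,0,0,0]]}}

```text
time_s: 10.8
tcp_pos: [0.4571, 0.0733, 0.0264]
eef_rot: [-179.9, 0.0, -54.9]
contact_force: [-0.2, 0.3, -0.5]
gripper_width: 0.0158
```

```bash
python3 - <<'E'
from h import *
need(-55,[.4,.09,.027])
im=r.capture('wrist'); save('w8',im)
E
```

```text
t 10.8 tcp [0.4571 0.0733 0.0264] rot [-1.7995e+02  1.0000e-02 -5.4930e+01] F [-0.2  0.3 -0.5] shift [-0.0571  0.0167  0.0006] turn [-0.0007  0.0007 -0.0011] g 0.0158
```

View pics/w8.png

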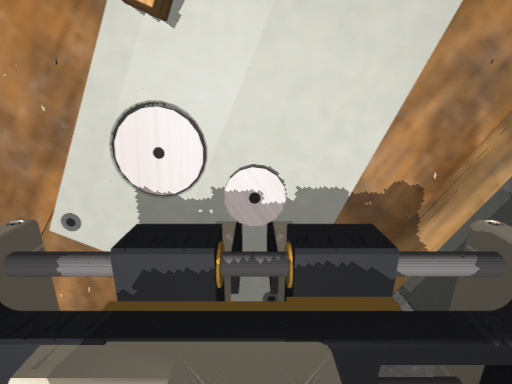

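{"fn": "carry_out", "kwargs": {"plan": [[0.004,-0.0065,0,0,0,0],[0.004,-0.0068,0,0,0,0],[0.004,-0.0068,0,0,0,0],[0.004,-0.0068,0,0,0,0],[0.004,-0.0068,0,0,0,0],[0.004,-0.0068,0,0,0,0],[0.004,-0.0068,0,0,0,0],[0.004,-0.0068,0,0,0,0],[0,0,0,0,0,0]]}}

```text
time_s: 11.6
tcp_pos: [0.4922, 0.0131, 0.0263]
eef_rot: [-179.9, 0.0, -55.0]
contact_force: [0.2, -0.1, -0.1]
gripper_width: 0.0158
```

```bash
cat > look2.py <<'E'
from h import *
import sys
need(-53,[.5467,-.053,.027])
s=r.get_state(); im=r.capture('wrist'); save(sys.argv[1],im); c=cam('wrist',s)
d=dot(im,255,197,6); p=ray(c,d,.032)[0]; print('disc',d.round(1),p.round(4),'to go',(np.array([.5624,-.0746])-p[:2]).round(4))
E
python3 look2.py w9
```

```text
t 11.6 tcp [0.4922 0.0131 0.0263] rot [-1.7995e+02  2.0000e-02 -5.4970e+01] F [ 0.2 -0.1 -0.1] shift [ 0.0545 -0.0661  0.0007] turn [-0.0008  0.0006  0.0344] g 0.0158
disc [254.2 197.5] [ 0.508  -0.0087  0.032 ] to go [ 0.0544 -0.0659]
```

View pics/w9.png

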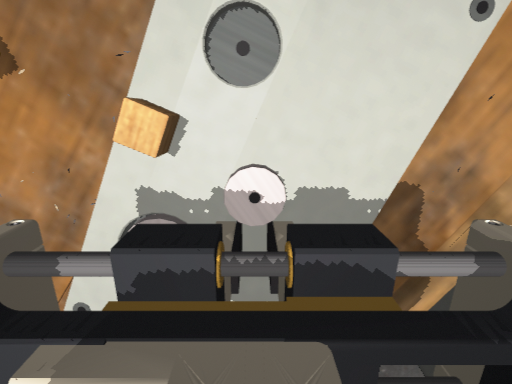

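{"fn": "carry_out", "kwargs": {"plan": [[0.005,-0.0061,0,0,0,0],[0.005,-0.0061,0,0,0,0],[0.005,-0.0061,0,0,0,0],[0.005,-0.0061,0,0,0,0],[0.005,-0.0061,0,0,0,0],[0.005,-0.0061,0,0,0,0],[0.004,-0.0048,0,0,0,0],[0,0,0,0,0,0]]}}

```text
time_s: 12.32
tcp_pos: [0.5291, -0.032, 0.0261]
eef_rot: [-180.0, 0.0, -55.0]
contact_force: [-0.5, 1.2, 0.2]
gripper_width: 0.0157
```

```bash
python3 look2.py w10
```

```text
t 12.3167 tcp [ 0.5291 -0.032   0.0261] rot [-1.7998e+02  4.0000e-02 -5.4960e+01] F [-0.5  1.2  0.2] shift [ 0.0176 -0.021   0.0009] turn [-0.0007 -0.0001  0.0342] g 0.0157
disc [254.3 198. ] [ 0.5446 -0.0537  0.032 ] to go [ 0.0178 -0.0209]
```

View pics/w10.png

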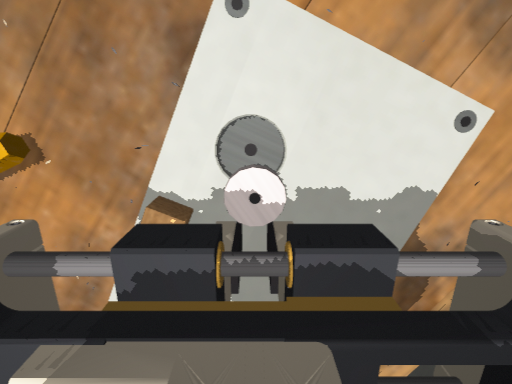

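The disc at (254,198) is in line with the recess at (251,150), with 27 mm to go. I'll push slowly from here.

{"fn": "carry_out", "kwargs": {"plan": [[0.0025,-0.003,0,0,0,0],[0.0025,-0.003,0,0,0,0],[0.0025,-0.003,0,0,0,0],[0.002,-0.0023,0,0,0,0],[0.0015,-0.0018,0,0,0,0],[0.0015,-0.0018,0,0,0,0],[0.0015,-0.0018,0,0,0,0],[0,0,0,0,0,0]]}}

```text
time_s: 13.03
tcp_pos: [0.5436, -0.0497, 0.0262]
eef_rot: [-180.0, 0.1, -54.9]
contact_force: [0.4, 0.3, 0.4]
gripper_width: 0.0158
```

```bash
python3 look2.py w11
```

```text
t 13.0333 tcp [ 0.5436 -0.0497  0.0262] rot [-1.800e+02  6.000e-02 -5.492e+01] F [0.4 0.3 0.4] shift [ 0.0031 -0.0033  0.0008] turn [-0.0009 -0.0005  0.0336] g 0.0158
disc [253.5 194.6] [ 0.5607 -0.0728  0.032 ] to go [ 0.0017 -0.0018]
```

View pics/w11.png

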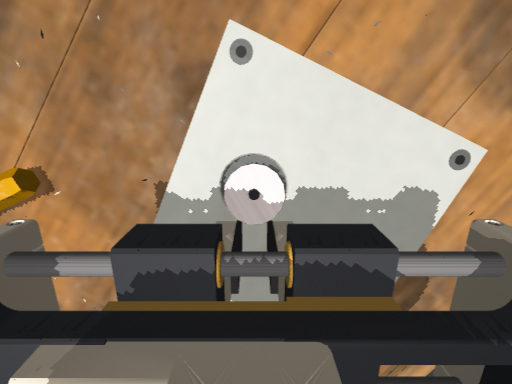

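{"fn": "carry_out", "kwargs": {"plan": [[0.0012,-0.0014,0,0,0,0],[0.0012,-0.0014,0,0,0,0],[0.0012,-0.0014,0,0,0,0],[0,0,0,0,0,0]]}}

```text
time_s: 13.42
tcp_pos: [0.5473, -0.0541, 0.0261]
eef_rot: [180.0, 0.1, -54.9]
contact_force: [0.1, 0.3, -0.2]
gripper_width: 0.0155
```

```bash
python3 look2.py w12
```

```text
t 13.4167 tcp [ 0.5473 -0.0541  0.0261] rot [ 1.7999e+02  6.0000e-02 -5.4910e+01] F [ 0.1  0.3 -0.2] shift [-0.0006  0.0011  0.0009] turn [-0.0008 -0.0007  0.0334] g 0.0155
disc [254.5 196.8] [ 0.5631 -0.0764  0.032 ] to go [-0.0007  0.0018]
```

View pics/w12.png

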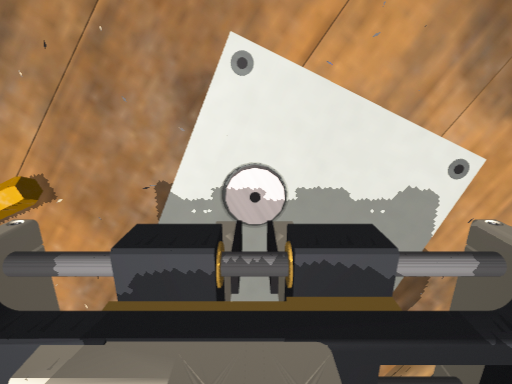

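It looks seated, with a dark ring all round at (254,195). I'll lift, back off and check both discs.

{"fn": "carry_out", "kwargs": {"plan": [[0,0,0.012,0,0,0],[0,0,0.025,0,0,0],[-0.006,0.01,0.025,0,0,0],[-0.01,0.02,0.025,0,0,0],[-0.01,0.02,0.025,0,0,0],[-0.01,0.025,0.025,0,0,0],[-0.01,0.025,0.025,0,0,0],[-0.01,0.025,0.02,0,0,0],[-0.01,0.025,0.01,0,0,0],[-0.01,0.02,0.005,0,0,0],[0,0,0,0,0,0],[0,0,0,0,0,0]]}}

```text
time_s: 14.47
tcp_pos: [0.4641, 0.1218, 0.2324]
eef_rot: [-179.9, 0.3, -55.1]
contact_force: [-0.5, -0.9, -0.3]
gripper_width: 0.0158
```

```bash
python3 - <<'E'
from h import *
import pickle
need(-55,[.46,.12,.25])
s=r.get_state(); im=r.capture('wrist'); save('w13',im); np.save('w13.npy',im); pickle.dump(s,open('w13.pkl','wb'))
c=cam('wrist',s); print(proj(c,[[.5347,.0631,.024],[.5624,-.0746,.024],[.58,-.011,.044]]))
E
```

```text
t 14.4667 tcp [0.4641 0.1218 0.2324] rot [-179.94    0.3   -55.1 ] F [-0.5 -0.9 -0.3] shift [-0.0041 -0.0018  0.0176] turn [-0.0049 -0.0022  0.0018] g 0.0158
[[235.96214649 100.44299306]
 [282.16223821 -16.46405267]
 [237.96271249  19.35153331]]
```

View pics/w13.png

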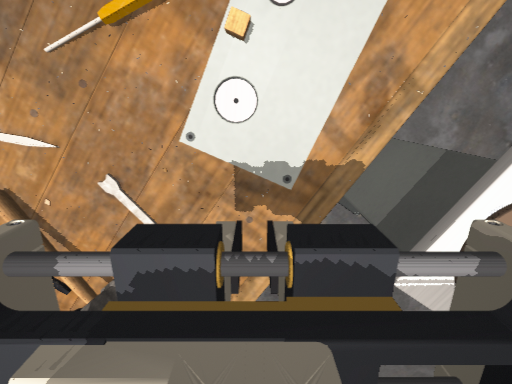

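The small recess is out of frame, so I'll shift forward and look again.

{"fn": "carry_out", "kwargs": {"plan": [[0.008,-0.011,0,0,0,0],[0.009,-0.012,0,0,0,0],[0.009,-0.012,0,0,0,0],[0.009,-0.012,0,0,0,0],[0.008,-0.011,0,0,0,0],[0.004,-0.006,0,0,0,0],[0,0,0,0,0,0],[0,0,0,0,0,0]]}}

```text
time_s: 15.18
tcp_pos: [0.5123, 0.0484, 0.2274]
eef_rot: [179.6, 0.4, -55.5]
contact_force: [0.3, 0.8, 0.2]
gripper_width: 0.0156
```

```bash
python3 - <<'E'
from h import *
need(-55,[.46,.12,.25])
s=r.get_state(); im=r.capture('wrist'); np.save('w14.npy',im); c=cam('wrist',s)
save('w14',im[:220,120:380].repeat(3,0)[:, :].repeat(3,1)[:600,:780])
q=proj(c,[[.5347,.0631,.024],[.5624,-.0746,.024],[.58,-.011,.044]]).round().astype(int); print(q.tolist())
for (u,v),n in zip(q[:2],'LS'):
    d=dot(im,u,v,6); print(n,d.round(2),ray(c,d,.024)[0].round(4))
E
```

```text
t 15.1833 tcp [0.5123 0.0484 0.2274] rot [179.57   0.38 -55.46] F [0.3 0.8 0.2] shift [-0.0523  0.0716  0.0226] turn [-0.0012 -0.0099  0.008 ] g 0.0156
[[234, 167], [276, 65], [235, 101]]
L [233.46 167.35] [0.5352 0.0633 0.024 ]
S [276.53  65.36] [ 0.5619 -0.0744  0.024 ]
```

View pics/w14.png

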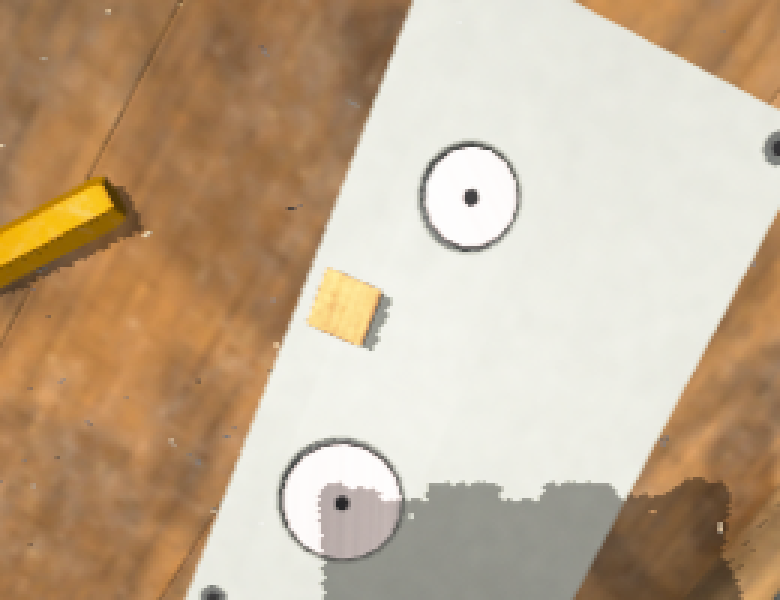

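Both discs sit inside even dark rings. The large one's centre measures (0.5352, 0.0633) and the small one's (0.5619, -0.0744), each within 0.6 mm of its recess centre. The cube has not been disturbed and the arm is clear, so I'm handing in.

```bash
python3 -c "
from plant import r
print(r.close_job())"
```

```text
the job is handed in; nothing more can be done
None
```

Both discs are in their own recesses and appear to lie flat. I handed the job in at about 15 s of the 64 s allowed; the hand-in gave no verdict. I pushed each disc diagonally across the plate, held in the gap between the two fingertips, until it tipped and dropped in. Neither disc was gripped or lifted.

My last wrist picture showed an even dark ring round both discs. I took positions from each disc's centre dot, at the height the disc has when seated:

| Disc | Measured centre (m) | Recess centre (m) | Offset |
|---|---|---|---|
| Large | (0.5352, 0.0633) | (0.5347, 0.0631) | about 0.5 mm |
| Small | (0.5619, -0.0744) | (0.5624, -0.0746) | about 0.5 mm |

- **Accuracy:** the cameras are calibrated to about 2 mm, so the offsets are only good to that; the limit is 3.5 mm. I had no direct measure of depth or tilt. I judged the discs seated from the rings and from the centres agreeing at seated height.
- **Other objects:** the cube still stands where it was. The arm's path kept clear of the tools and the glue bottle, and no force reading beyond a few newtons showed up. I did not re-measure the positions of the tools or bottle at the end.

No check failed.

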